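# Make up the tasting box and plate the spares

### The job

Make up the pink card tasting tray so that each of its three bays holds one cake and the tray has one of each kind: round apple cake, dark square brownie and golden lemon loaf. One cake is already in it, so do not add a second of that kind. Put the three cakes left over each in the middle of its own dish, apple cake on white, brownie on blue, loaf on red; set every cake down upright and flat on the floor of its bay or dish, near the middle, without dropping it.

Things in the scene. Friction and masses are not known exactly. Their poses are not given: they have to be found in the camera images.
- apple_1_mid (a point): Round brown apple cake, 58 mm across, 38 mm high, cream top with green apple bits (5 mm more); grip its brown side, upright from 6 to 28 mm above the underside. Point: its centre, 19 mm above its underside, z up. 40 to 100 g. Starts on the rimless baking sheet (top 4 mm above the table) or in the tray. One of two alike, either will do.
- apple_2_mid (a point): Round brown apple cake, 58 mm across, 38 mm high, cream top with green apple bits (5 mm more); grip its brown side, upright from 6 to 28 mm above the underside. Point: its centre, 19 mm above its underside, z up. 40 to 100 g. Starts on the rimless baking sheet (top 4 mm above the table) or in the tray. One of two alike, either will do.
- brownie_1_mid (a point): Square, nearly black nut brownie, 46 x 46 mm, 38 mm high, tan nuts on top; x and y square to its sides. Point: its centre, 19 mm above its underside, z up. 40 to 100 g. Starts on the rimless baking sheet (top 4 mm above the table) or in the tray. One of two alike, either will do.
- brownie_2_mid (a point): Square, nearly black nut brownie, 46 x 46 mm, 38 mm high, tan nuts on top; x and y square to its sides. Point: its centre, 19 mm above its underside, z up. 40 to 100 g. Starts on the rimless baking sheet (top 4 mm above the table) or in the tray. One of two alike, either will do.
- loaf_1_mid (a point): Oblong golden lemon loaf, white iced top with yellow bars, 40 mm along x, 64 mm along y, 38 mm high; grip across the 40 mm. Point: its centre, 19 mm above its underside, z up. 40 to 100 g. Starts on the rimless baking sheet (top 4 mm above the table) or in the tray. One of two alike, either will do.
- loaf_2_mid (a point): Oblong golden lemon loaf, white iced top with yellow bars, 40 mm along x, 64 mm along y, 38 mm high; grip across the 40 mm. Point: its centre, 19 mm above its underside, z up. 40 to 100 g. Starts on the rimless baking sheet (top 4 mm above the table) or in the tray. One of two alike, either will do.
- box: Low open tray of pink card, fixed, 92 mm along x, 268 along y; three bays in a row along y, 84 x 84 mm inside, centres at x = 0, y = -88, 0, +88 mm. Origin: centre of its underside, on the table, z up. Floor 4 mm, walls and dividers (4 mm thick) to 14 mm above the table. The middle bay holds a cake at the start; which kind varies.
- white_dish: White square dish, 100 x 100 mm outside, 92 x 92 mm inside, fixed. Origin: centre of its underside, on the table; x and y along its sides, z up. Floor 4 mm and rim 12 mm above the table.
- blue_dish: Blue square dish, 100 x 100 mm outside, 92 x 92 mm inside, fixed. Origin: centre of its underside, on the table; x and y along its sides, z up. Floor 4 mm and rim 12 mm above the table.
- red_dish: Red square dish, 100 x 100 mm outside, 92 x 92 mm inside, fixed. Origin: centre of its underside, on the table; x and y along its sides, z up. Floor 4 mm and rim 12 mm above the table.
Not all that is in view belongs to the job. Leave any purple look-alike of the part that bears loaf_2_mid alone.

How it is judged:
By the outcome, as a careful person would: the job done as asked, in the order asked, and still so for the second after the job is handed in, with the robot touching nothing.
It also fails if it takes over 120 s, if anything falls off the work surface, if the arm or the gripper's body presses on something with over 40 N, if the wrist force passes 120 N, or if a joint passes its speed limit or range.

### The arm

A 6-joint arm with a two-finger parallel gripper is mounted at the origin on the work surface. World frame = base frame: x ahead of the robot, y to its left, z up, the work surface at z = 0. Lengths are in m, angles in rad, forces in N, time in s.
With the tool pointing down it reaches from about 0.375 to 0.9 m from the base axis. Payload 3.1 kg.
Tool frame: the origin (TCP) lies where the fingers leave the gripper's body, on its centre line; the fingertips stand 73 mm ahead of it and the grasp point (between the pads) lies 54 mm ahead of it; z points along the fingers, y is the line along which they close (so a half turn about z gives the same grasp; the last joint's range is limited). The gripper opens to 85 mm and grips with 20 to 120 N. Pads are 22 mm wide; open, the fingers measure 114 mm over their backs; the gripper's body (76 mm by 85 mm) begins 54 mm behind the grasp point. The pads swing forward as they close: fully open they stand 13 mm farther back than shut.
Start: joints at [-1.433, 0.527, 1.433, -0, 1.181, -0.178], TCP at [0.195, -0.594, 0.304] pointing down, gripper open.
Joint ranges: [-3.08, 3.08], [-0.75, 2.2], [0.22, 2.44], [-1.43, 4.57], [0, 2.65], [-2.85, 2.85]. Speed limits (rad/s): [2.79, 2.79, 3.14, 3.14, 3.14, 3.14].

### API

Orientations are given as a unit quaternion [x, y, z, w].
In Python, from station import manip gives the robot as it stands.
- The arm moves only by the shell command python3 -m crank 'ROWS' [FORCE]. ROWS is JSON, a list of rows, each an object with "dp": the shift along the tool's x, y, z normalised to -1 to 1, where 1 is 50 cm, a list of three; "delta_rot": the turn, a rotation vector about the tool's x, y, z normalised to -1 to 1, where 1 is 2 pi rad, a list of three; "fingers": the opening, from -1 (shut) to 1 (fully open). A call has 1 to 12 rows; each row shifts and turns the commanded pose from where the row before left it, along the tool's axes as they then stand; what a row does not reach is not made up. A row lasts 1/12 s, in which the tool goes at most 41.7 mm and 7.16 degrees, less where a joint would pass 70% of its speed; a pose out of reach is approached as far as the arm can. A call with a number of a shift or a turn outside -1 to 1 is refused whole. A call with a gripper value outside its range is refused whole. The fingers move at their own pace and stop on an object; FORCE is the grip in N (left out, the last holds). Time passes only in rows, so rows that do not move let the fingers close. It gives the time, the measured TCP pose, the force, the opening and the grip force at its end, in the units of the state.
- manip.sense(): the state, without advancing time (a new reading comes with each control period).
- manip.snapshot(name): name is "side" or "top" or "wrist"; returns (picture, depth): 480x640x3 uint8, red, green, blue; 480x640 float32, m along the optical axis (not along the pixel's ray), 0 where there is no reading.
- manip.camera_model(name): a dict with "fx", "fy", "cx", "cy" (pixels), "origin" and "attitude" of the camera in the world. Camera axes: x right, y up, looking along -z (the intrinsics and any distortion apply to the point x, -y, -z); pixel columns grow to the right and rows downward; lengths in m; the calibration is good to about 2 mm. A picture is of the moment at which its call begins: read the wrist's pose just before it. camera_model takes no time and is no camera call; for the wrist camera it gives the pose at the moment of the call.
- manip.sign_off(): hands the job in; it is judged then, once.
The state is a dict: "t": time; "q": joint angles; "qd": joint speeds; "tau": joint torques, N m; "tcp_pos": TCP position; "tool_rot": TCP orientation; "force": force on the tool from outside, world axes, zero at the start; "ft_torque": the same for the moment, N m; "finger_gap": opening from 0.0 (shut) to 1.0 (fully open); "gripper_force": force on a finger pad.
Only numpy, scipy, OpenCV 4.12 (cv2) and the standard library are available. Lean on these libraries where they do the work, as an engineer would, in place of code of your own. Each camera call takes 0.05 s, during which the arm holds its last target. There are 200 camera calls.

## Working session

There is one attempt and no reset: what is moved stays moved. The work goes in short steps, Python scripts to look and compute and a shell command to move; the robot and the scene stay as the last step left them, time stands still between calls to the robot, and variables do not carry over. Pictures are saved under pics/ and viewed, at most 14 in all, crops included, and the job is handed in when it is done.

```bash
mkdir -p pics; python3 - <<'E'
from station import manip
import cv2,numpy as np
s=manip.sense();print(s)
for n in("top","side"):
    p,d=manip.snapshot(n);cv2.imwrite(f"pics/{n}1.png",p[...,::-1]);np.savez(f"pics/{n}1.npz",p=p,d=d);print(n,manip.camera_model(n))
E
```

```text
{'t': 0.0, 'q': array([-1.43254864e+00,  5.28446877e-01,  1.43388029e+00, -6.93974360e-06,
        1.18138813e+00, -1.78503162e-01]), 'qd': array([ 0.0006114 ,  0.00058163, -0.00068845,  0.00038149,  0.00109601,
        0.00137993]), 'tau': array([ 2.78023526e-04, -4.42346478e+01, -1.78026778e+01, -2.40813142e-04,
        8.45142582e-03, -7.76430312e-06]), 'tcp_pos': array([ 0.19462335, -0.59334762,  0.3029523 ]), 'tool_rot': array([ 9.87484041e-01,  1.57715386e-01,  1.81525837e-05, -1.06117458e-03]), 'force': array([ 0.96717162, -0.56277359,  0.3622116 ]), 'ft_torque': array([-0.00894385, -0.05774134, -0.05740988]), 'gripper_force': 0.0, 'finger_gap': 0.999416082470748}
top {'fx': 450.8954330737005, 'fy': 450.8954330737005, 'cx': 331.66999262810765, 'cy': 238.59600968773861, 'origin': array([0.43151724, 0.02285849, 0.772738  ]), 'attitude': array([-0.036732  ,  0.03723836,  0.71474503, -0.69742642])}
side {'fx': 470.01152513150237, 'fy': 470.01152513150237, 'cx': 320.40267505044494, 'cy': 238.08890695223474, 'origin': array([ 0.43664405, -0.60601705,  0.61500164]), 'attitude': array([ 0.40347838, -0.03623781, -0.06250252,  0.91213237])}
```

View pics/top1.png

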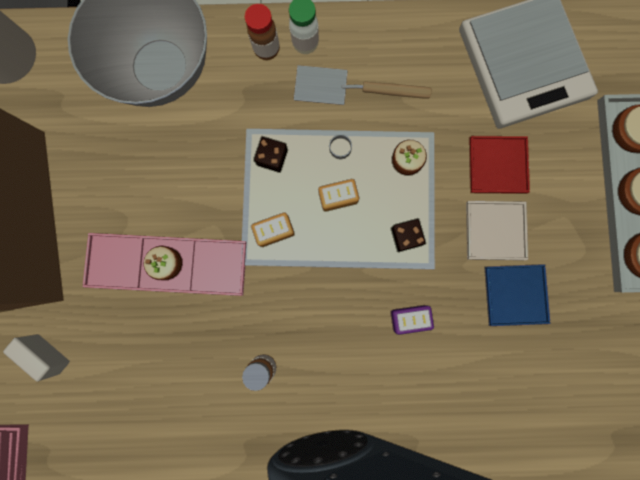

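View pics/side1.png

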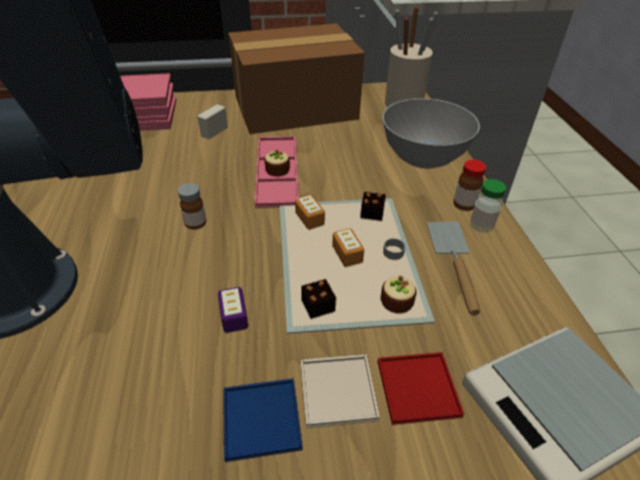

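Top view: the tray is at (165,264) with an apple cake in its middle bay. On the sheet are brownies at (271,154) and (409,235), loaves at (339,194) and (272,229), and an apple at (410,156). Dishes are red (499,165), white (497,231) and blue (517,295). The purple decoy is at (413,320). The side view agrees.

```bash
cat > h.py <<'E'
import numpy as np,cv2
from station import manip
from scipy.spatial.transform import Rotation as R
def rays(name,uv,z,cm=None):
    c=cm or manip.camera_model(name); uv=np.asarray(uv,float).reshape(-1,2)
    d=np.c_[(uv[:,0]-c['cx'])/c['fx'],-(uv[:,1]-c['cy'])/c['fy'],-np.ones(len(uv))]
    d=R.from_quat(c['attitude']).apply(d); o=c['origin']
    return o+d*((z-o[2])/d[:,2])[:,None]
def cloud(name,d):
    c=manip.camera_model(name); v,u=np.mgrid[:480,:640]
    P=np.stack([(u-c['cx'])/c['fx']*d,-(v-c['cy'])/c['fy']*d,-d],-1)
    return R.from_quat(c['attitude']).apply(P.reshape(-1,3)).reshape(480,640,3)+c['origin']
def rect(name,mask,z,seed):
    n,l=cv2.connectedComponents(mask.astype(np.uint8)); k=l[seed[1],seed[0]]
    if k==0: # nearest
        ys,xs=np.nonzero(l); i=np.argmin((xs-seed[0])**2+(ys-seed[1])**2); k=l[ys[i],xs[i]]
    cs,_=cv2.findContours((l==k).astype(np.uint8),cv2.RETR_EXTERNAL,cv2.CHAIN_APPROX_NONE)
    c=max(cs,key=cv2.contourArea).reshape(-1,2)
    W=rays(name,c,z)[:,:2]
    (x,y),(w,h),a=cv2.minAreaRect((W*1000).astype(np.float32))
    if w>h: w,h,a=h,w,a-90   # a: direction (deg) of the short side
    return np.round([x,y,w,h,(a+90)%180-90],1),int((l==k).sum())
E
python3 - <<'E'
from h import *
f=np.load('pics/top1.npz');p,d=f['p'],f['d'];P=cloud('top',d);z=P[...,2];hsv=cv2.cvtColor(p,cv2.COLOR_RGB2HSV)
print('zero depth',(d==0).sum(),'sheet z',np.median(z[170:185,270:310]),z[170:185,270:310].std(),'table',np.median(z[300:330,520:600]))
m=(z>.028)&(z<.065)&(d>0)
for n,s,h in [('b1',(271,154),.042),('b2',(409,235),.042),('l1',(339,194),.042),('l2',(272,229),.042),('a1',(410,156),.042),('a2',(161,263),.042),('purple',(413,320),.038),('ring',(340,147),.02)]:
    print(n,rect('top',m if n!='ring' else (z>.012)&(z<.065),h,s),'z',np.round(np.median(z[s[1]-4:s[1]+5,s[0]-4:s[0]+5]),4),hsv[s[1],s[0]])
H,S,V=[hsv[...,i].astype(int) for i in range(3)]
red=((H<6)|(H>174))&(S>150); blue=(H>100)&(H<120)&(S>120)
pink=((H>165)|(H<8))&(S>50)&(S<150)&(V>110)
print('red',rect('top',red,.012,(499,165)));print('blue',rect('top',blue,.012,(517,295)))
print('white hsv',hsv[231,497],hsv[231,461],hsv[231,380]);w=(S<60)&(V>120)&(np.mgrid[:480,:640][1]>450);print('white',rect('top',w,.012,(497,231)))
print('pink',rect('top',pink,.014,(115,262)),rect('top',cv2.morphologyEx(pink.astype(np.uint8),cv2.MORPH_CLOSE,np.ones((9,9))),.014,(115,262)))
E
```

```text
zero depth 1236 sheet z 0.004187185257576276 0.04435196363738527 table -0.00022675050849185752
b1 (array([655.2, 120.9,  47.9,  48.1, -18.5]), 796) z 0.0424 [  6 135  36]
b2 (array([ 512.4, -104.1,   46.1,   47.4,   13.8]), 810) z 0.0413 [  9 121  40]
l1 (array([582.2,   8.8,  41.3,  63.3,  12.4]), 938) z 0.0435 [ 25 122 171]
l2 (array([526.7, 118.8,  40.9,  63.7,  18.9]), 952) z 0.0435 [ 27 110 167]
a1 (array([ 643.9, -111.3,   54.9,   56.3,   87.8]), 907) z 0.045 [ 27  59 160]
a2 (array([476.6, 299.1,  55.8,  57.3,  -7.5]), 988) z 0.044 [ 40 137 140]
purple (array([ 374.8, -105.5,   39.9,   64.1,    6.6]), 987) z 0.039 [ 26  96 168]
ring (array([670. ,   3.1,  37.8,  42.3,  88.6]), 167) z 0.004 [ 26  30 172]
red (array([ 634.1, -270.7,   98.9,  100.5,   -1.4]), 3267)
blue (array([ 409.4, -286.6,   96.3,   99.2,    0.8]), 3428)
white hsv [ 19  36 168] [ 20  98 128] [ 34  25 175]
white (array([ 519.5, -260.8,   99.3,  100.8,   -1.4]), 3413)
pink (array([475.7, 303.9,  92. , 268.6,  -4.4]), 7494) (array([475.7, 303.9,  92. , 268.6,  -4.4]), 7660)
```

The detection is consistent: the fitted sizes match to within 1–3 mm. Next I'll check the clearance to the carton and write a helper that works out the moves.

```bash
cat >> h.py <<'E'
def go(x,y,z,psi):
    "print what is left to reach a pose (mm, deg): dp totals in tool axes as they stand, turn total"
    s=manip.sense(); r=R.from_quat(s['tool_rot']); M=r.as_matrix()
    cur=np.degrees(np.arctan2(M[1,0],M[0,0])); p=s['tcp_pos']*1000
    d=M.T@(np.array([x,y,z])-p)/500
    print('t %.1f pos'%s['t'],p.round(1),'psi %.1f tilt'%cur,(M[:2,2]*57.3).round(2),'gap mm %.1f'%(s['finger_gap']*85),'grip %.0f'%s['gripper_force'],'F',s['force'].round(1),'q',s['q'].round(2))
    print('  dp total',d.round(4),'rows>=%d'%np.ceil(np.linalg.norm(d)/.075),'| turn z total %.4f'%(-((psi-cur+180)%360-180)/360))
E
python3 - <<'E'
from h import *
f=np.load('pics/top1.npz');P=cloud('top',f['d']);z=P[...,2]
q=P[(z>.03)&(f['d']>0)&(P[...,1]>.36)&(P[...,0]<.75)&(P[...,0]>.2)]
print('near-tray tall things y min by x:',[(x,q[(abs(q[:,0]-x)<.02)][:,[1,2]].min(0).round(3)) for x in (.3,.36,.42,.48,.54,.6,.66) if (abs(q[:,0]-x)<.02).any()])
go(655,121,200,71.5)
E
```

```text
near-tray tall things y min by x: [(0.3, array([0.463, 0.03 ])), (0.36, array([0.488, 0.03 ])), (0.42, array([0.478, 0.03 ])), (0.48, array([0.484, 0.03 ])), (0.54, array([0.493, 0.03 ])), (0.6, array([0.502, 0.03 ])), (0.66, array([0.511, 0.03 ]))]
t 0.1 pos [ 194.7 -593.4  303. ] psi 18.2 tilt [-0.01  0.11] gap mm 84.9 grip 0 F [0.  0.  0.2] q [-1.43  0.53  1.43  0.    1.18 -0.18]
  dp total [ 1.3199 -1.0705  0.2086] rows>=23 | turn z total -0.1482
```

```bash
python3 -m crank '[{"dp":[0.055,-0.0446,0],"delta_rot":[0,0,0],"fingers":1},{"dp":[0.055,-0.0446,0],"delta_rot":[0,0,0],"fingers":1},{"dp":[0.055,-0.0446,0],"delta_rot":[0,0,0],"fingers":1},{"dp":[0.055,-0.0446,0],"delta_rot":[0,0,0],"fingers":1},{"dp":[0.055,-0.0446,0],"delta_rot":[0,0,0],"fingers":1},{"dp":[0.055,-0.0446,0],"delta_rot":[0,0,0],"fingers":1},{"dp":[0.055,-0.0446,0],"delta_rot":[0,0,0],"fingers":1},{"dp":[0.055,-0.0446,0],"delta_rot":[0,0,0],"fingers":1},{"dp":[0.055,-0.0446,0],"delta_rot":[0,0,0],"fingers":1},{"dp":[0.055,-0.0446,0],"delta_rot":[0,0,0],"fingers":1},{"dp":[0.055,-0.0446,0],"delta_rot":[0,0,0],"fingers":1},{"dp":[0.055,-0.0446,0],"delta_rot":[0,0,0],"fingers":1}]' 30
python3 -m crank '[{"dp":[0.055,-0.0446,0],"delta_rot":[0,0,0],"fingers":1},{"dp":[0.055,-0.0446,0],"delta_rot":[0,0,0],"fingers":1},{"dp":[0.055,-0.0446,0],"delta_rot":[0,0,0],"fingers":1},{"dp":[0.055,-0.0446,0],"delta_rot":[0,0,0],"fingers":1},{"dp":[0.055,-0.0446,0],"delta_rot":[0,0,0],"fingers":1},{"dp":[0.055,-0.0446,0],"delta_rot":[0,0,0],"fingers":1},{"dp":[0.055,-0.0446,0],"delta_rot":[0,0,0],"fingers":1},{"dp":[0.055,-0.0446,0],"delta_rot":[0,0,0],"fingers":1},{"dp":[0.055,-0.0446,0],"delta_rot":[0,0,0],"fingers":1},{"dp":[0.055,-0.0446,0],"delta_rot":[0,0,0],"fingers":1},{"dp":[0.055,-0.0446,0],"delta_rot":[0,0,0],"fingers":1},{"dp":[0.055,-0.0446,0],"delta_rot":[0,0,0],"fingers":1}]'
python3 -m crank '[{"dp":[0,0,0.02],"delta_rot":[0,0,-0.0185],"fingers":1},{"dp":[0,0,0.03],"delta_rot":[0,0,-0.0185],"fingers":1},{"dp":[0,0,0.03],"delta_rot":[0,0,-0.0185],"fingers":1},{"dp":[0,0,0.03],"delta_rot":[0,0,-0.0185],"fingers":1},{"dp":[0,0,0.03],"delta_rot":[0,0,-0.0185],"fingers":1},{"dp":[0,0,0.03],"delta_rot":[0,0,-0.0185],"fingers":1},{"dp":[0,0,0.03],"delta_rot":[0,0,-0.0185],"fingers":1},{"dp":[0,0,0],"delta_rot":[0,0,-0.0185],"fingers":1},{"dp":[0,0,0],"delta_rot":[0,0,0],"fingers":1},{"dp":[0,0,0],"delta_rot":[0,0,0],"fingers":1}]'
python3 -c "
from h import *
go(655.2,120.9,82,71.5)"
```

```text
t: 1.1
tcp_pos: [0.4254, -0.2351, 0.3037]
tool_rot: [0.988, 0.158, -0.0, -0.0]
force: [0.3, -1.2, -0.1]
finger_gap: 0.998
gripper_force: 0.0
t: 2.1
tcp_pos: [0.6555, 0.1221, 0.3033]
tool_rot: [0.987, 0.158, -0.001, -0.0]
force: [-0.3, -0.7, 0.7]
finger_gap: 0.998
gripper_force: 0.0
t: 2.93
tcp_pos: [0.6551, 0.1203, 0.2034]
tool_rot: [0.813, 0.583, -0.0, -0.0]
force: [-0.8, -0.3, -0.2]
finger_gap: 1.003
gripper_force: 0.0
t 2.9 pos [655.1 120.3 203.4] psi 71.3 tilt [-0.05 -0.  ] gap mm 85.3 grip 0 F [-0.8 -0.3 -0.2] q [ 0.01  0.7   1.41 -0.    1.04  0.34]
  dp total [0.0013 0.     0.2428] rows>=4 | turn z total -0.0007
```

```bash
python3 -m crank '[{"dp":[0.0013,0,0.05],"delta_rot":[0,0,0],"fingers":1},{"dp":[0,0,0.06],"delta_rot":[0,0,0],"fingers":1},{"dp":[0,0,0.06],"delta_rot":[0,0,0],"fingers":1},{"dp":[0,0,0.045],"delta_rot":[0,0,0],"fingers":1},{"dp":[0,0,0.0278],"delta_rot":[0,0,0],"fingers":1},{"dp":[0,0,0],"delta_rot":[0,0,0],"fingers":-1},{"dp":[0,0,0],"delta_rot":[0,0,0],"fingers":-1},{"dp":[0,0,0],"delta_rot":[0,0,0],"fingers":-1},{"dp":[0,0,0],"delta_rot":[0,0,0],"fingers":-1},{"dp":[0,0,0],"delta_rot":[0,0,0],"fingers":-1},{"dp":[0,0,0],"delta_rot":[0,0,0],"fingers":-1},{"dp":[0,0,0],"delta_rot":[0,0,0],"fingers":-1}]' 30
python3 -c "
from h import *
go(482.4,391.6,182,85.6)"
```

```text
t: 3.93
tcp_pos: [0.6567, 0.121, 0.0846]
tool_rot: [0.812, 0.584, 0.002, 0.001]
force: [0.6, -1.1, 6.0]
finger_gap: 0.536
gripper_force: 32.3
t 3.9 pos [656.7 121.   84.6] psi 71.4 tilt [0.22 0.01] gap mm 45.5 grip 32 F [ 0.6 -1.1  6. ] q [0.02 0.86 1.45 0.   0.82 0.34]
  dp total [ 0.4023 -0.5022 -0.1961] rows>=9 | turn z total -0.0394
```

```bash
python3 -m crank '[{"dp":[0,0,-0.02],"delta_rot":[0,0,0],"fingers":-1},{"dp":[0,0,-0.04],"delta_rot":[0,0,0],"fingers":-1},{"dp":[0,0,-0.05],"delta_rot":[0,0,0],"fingers":-1},{"dp":[0,0,-0.05],"delta_rot":[0,0,0],"fingers":-1},{"dp":[0,0,-0.04],"delta_rot":[0,0,-0.008],"fingers":-1},{"dp":[0,0,0],"delta_rot":[0,0,-0.016],"fingers":-1},{"dp":[0,0,0],"delta_rot":[0,0,-0.0154],"fingers":-1},{"dp":[0,0,0],"delta_rot":[0,0,0],"fingers":-1}]'
python3 - <<'E'
from h import *
go(482.4,391.6,182,85.6)
E
```

```text
t: 4.6
tcp_pos: [0.6551, 0.121, 0.1837]
tool_rot: [0.733, 0.68, 0.0, 0.0]
force: [0.1, 0.1, -0.7]
finger_gap: 0.531
gripper_force: 31.5
t 4.6 pos [655.1 121.  183.7] psi 85.7 tilt [0.04 0.  ] gap mm 45.1 grip 31 F [ 0.1  0.1 -0.7] q [ 0.02  0.72  1.42 -0.    1.    0.09]
  dp total [ 0.5139 -0.385   0.0031] rows>=9 | turn z total 0.0003
```

```bash
python3 -m crank '[{"dp":[0.03,-0.0225,0],"delta_rot":[0,0,0],"fingers":-1},{"dp":[0.05,-0.0375,0],"delta_rot":[0,0,0],"fingers":-1},{"dp":[0.055,-0.0412,0],"delta_rot":[0,0,0],"fingers":-1},{"dp":[0.055,-0.0412,0],"delta_rot":[0,0,0],"fingers":-1},{"dp":[0.055,-0.0412,0],"delta_rot":[0,0,0],"fingers":-1},{"dp":[0.055,-0.0412,0],"delta_rot":[0,0,0],"fingers":-1},{"dp":[0.055,-0.0412,0],"delta_rot":[0,0,0],"fingers":-1},{"dp":[0.055,-0.0412,0],"delta_rot":[0,0,0],"fingers":-1},{"dp":[0.055,-0.0412,0],"delta_rot":[0,0,0],"fingers":-1},{"dp":[0.0489,-0.0366,0],"delta_rot":[0,0,0],"fingers":-1},{"dp":[0,0,0],"delta_rot":[0,0,0],"fingers":-1},{"dp":[0,0,0],"delta_rot":[0,0,0],"fingers":-1}]'
python3 - <<'E'
from h import *
go(482.4,391.6,85,85.6)
p,d=manip.snapshot("wrist");cv2.imwrite("pics/w1.png",p[...,::-1])
E
```

```text
t: 5.6
tcp_pos: [0.4805, 0.3936, 0.1822]
tool_rot: [0.733, 0.68, -0.001, -0.0]
force: [0.8, -0.5, -0.2]
finger_gap: 0.531
gripper_force: 31.4
t 5.6 pos [480.5 393.6 182.2] psi 85.8 tilt [-0.08 -0.05] gap mm 45.1 grip 31 F [ 0.8 -0.5 -0.2] q [ 0.51  0.68  1.54 -0.    0.93  0.58]
  dp total [-0.0034  0.0043  0.1944] rows>=3 | turn z total 0.0004
```

View pics/w1.png

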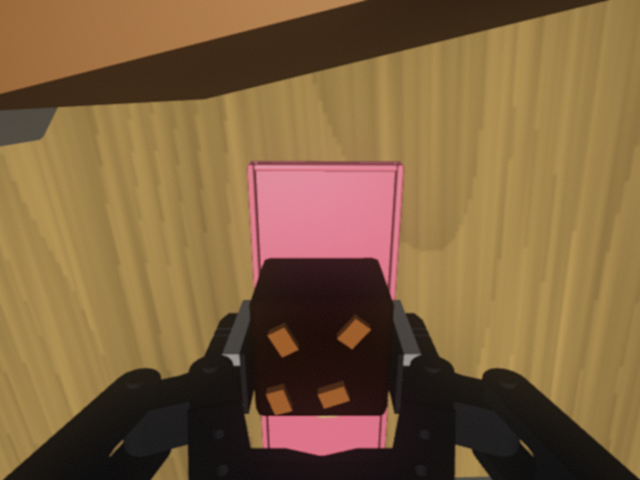

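The wrist view shows the brownie upright between the pads, about (320,340), above the far bay, which spans columns 250–403.

```bash
python3 -m crank '[{"dp":[-0.0034,0.0043,0.03],"delta_rot":[0,0,0],"fingers":-1},{"dp":[0,0,0.05],"delta_rot":[0,0,0],"fingers":-1},{"dp":[0,0,0.05],"delta_rot":[0,0,0],"fingers":-1},{"dp":[0,0,0.03],"delta_rot":[0,0,0],"fingers":-1},{"dp":[0,0,0.015],"delta_rot":[0,0,0],"fingers":-1},{"dp":[0,0,0.011],"delta_rot":[0,0,0],"fingers":-1},{"dp":[0,0,0],"delta_rot":[0,0,0],"fingers":-1},{"dp":[0,0,0],"delta_rot":[0,0,0],"fingers":-1}]'
python3 - <<'E'
from h import *
go(482.4,391.6,85,85.6)
E
```

```text
t: 6.32
tcp_pos: [0.4858, 0.3897, 0.09]
tool_rot: [0.734, 0.679, 0.0, 0.0]
force: [0.0, 0.4, -0.6]
finger_gap: 0.532
gripper_force: 31.5
t 6.3 pos [485.8 389.7  90. ] psi 85.5 tilt [0.05 0.03] gap mm 45.2 grip 31 F [ 0.   0.4 -0.6] q [ 0.5   0.81  1.57 -0.    0.75  0.57]
  dp total [ 0.0032 -0.0071  0.0101] rows>=1 | turn z total -0.0001
```

```bash
python3 -m crank '[{"dp":[0.0032,-0.0071,0],"delta_rot":[0,0,0],"fingers":-1},{"dp":[0,0,0],"delta_rot":[0,0,0],"fingers":-1},{"dp":[0,0,0.005],"delta_rot":[0,0,0],"fingers":-1},{"dp":[0,0,0.003],"delta_rot":[0,0,0],"fingers":-1},{"dp":[0,0,0],"delta_rot":[0,0,0],"fingers":-1},{"dp":[0,0,0],"delta_rot":[0,0,0],"fingers":-1}]'
python3 - <<'E'
from h import *
go(482.4,391.6,85,85.6)
E
```

```text
t: 6.82
tcp_pos: [0.4816, 0.3919, 0.0855]
tool_rot: [0.734, 0.68, -0.0, 0.0]
force: [0.5, 0.2, -1.2]
finger_gap: 0.535
gripper_force: 31.5
t 6.8 pos [481.6 391.9  85.5] psi 85.6 tilt [-0. -0.] gap mm 45.5 grip 31 F [ 0.5  0.2 -1.2] q [ 0.5   0.82  1.58 -0.    0.74  0.58]
  dp total [-0.0005  0.0016  0.001 ] rows>=1 | turn z total 0.0001
```

Lower it in millimetre steps until it touches.

```bash
python3 -m crank '[{"dp":[0,0,0.002],"delta_rot":[0,0,0],"fingers":-1},{"dp":[0,0,0],"delta_rot":[0,0,0],"fingers":-1},{"dp":[0,0,0],"delta_rot":[0,0,0],"fingers":-1}]'
python3 -m crank '[{"dp":[0,0,0.002],"delta_rot":[0,0,0],"fingers":-1},{"dp":[0,0,0],"delta_rot":[0,0,0],"fingers":-1},{"dp":[0,0,0],"delta_rot":[0,0,0],"fingers":-1}]'
python3 -m crank '[{"dp":[0,0,0.002],"delta_rot":[0,0,0],"fingers":-1},{"dp":[0,0,0],"delta_rot":[0,0,0],"fingers":-1},{"dp":[0,0,0],"delta_rot":[0,0,0],"fingers":-1}]'
```

```text
t: 7.07
tcp_pos: [0.4818, 0.3919, 0.0846]
tool_rot: [0.734, 0.68, 0.0, 0.0]
force: [0.3, 0.4, 0.6]
finger_gap: 0.534
gripper_force: 31.5
t: 7.32
tcp_pos: [0.4818, 0.3919, 0.0846]
tool_rot: [0.734, 0.68, 0.0, 0.0]
force: [-1.5, -0.3, 6.1]
finger_gap: 0.535
gripper_force: 32.2
t: 7.57
tcp_pos: [0.4818, 0.3919, 0.0846]
tool_rot: [0.734, 0.68, 0.0, 0.0]
force: [-3.1, -2.2, 11.7]
finger_gap: 0.534
gripper_force: 32.9
```

```bash
python3 -m crank '[{"dp":[0,0,-0.004],"delta_rot":[0,0,0],"fingers":-1},{"dp":[0,0,0],"delta_rot":[0,0,0],"fingers":0.2},{"dp":[0,0,0],"delta_rot":[0,0,0],"fingers":0.2},{"dp":[0,0,0],"delta_rot":[0,0,0],"fingers":0.2},{"dp":[0,0,-0.02],"delta_rot":[0,0,0],"fingers":0.2},{"dp":[0,0,-0.04],"delta_rot":[0,0,0],"fingers":0.2},{"dp":[0,0,-0.04],"delta_rot":[0,0,0],"fingers":0.2},{"dp":[0,0,-0.05],"delta_rot":[0,0,-0.016],"fingers":1},{"dp":[0,0,-0.04],"delta_rot":[0,0,-0.0165],"fingers":1},{"dp":[0,0,0],"delta_rot":[0,0,-0.0165],"fingers":1},{"dp":[0,0,0],"delta_rot":[0,0,-0.016],"fingers":1},{"dp":[0,0,0],"delta_rot":[0,0,0],"fingers":1}]'
python3 - <<'E'
from h import *
go(526.7,118.8,182,108.9)
p,d=manip.snapshot("wrist");cv2.imwrite("pics/w2.png",p[...,::-1])
E
```

```text
t: 8.57
tcp_pos: [0.4818, 0.3919, 0.1807]
tool_rot: [0.58, 0.815, 0.001, 0.0]
force: [-0.9, -0.5, 0.2]
finger_gap: 1.001
gripper_force: 0.0
t 8.6 pos [481.8 391.9 180.7] psi 109.1 tilt [0.07 0.04] gap mm 85.1 grip 0 F [-0.9 -0.5  0.2] q [0.5  0.68 1.54 0.   0.92 0.17]
  dp total [-0.5456 -0.0941 -0.0029] rows>=8 | turn z total 0.0006
```

View pics/w2.png

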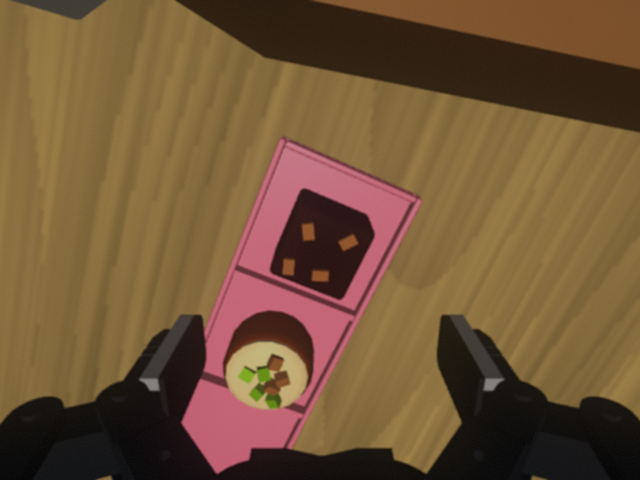

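The brownie sits flat and centred in the far bay, about (322,244). On to the loaf.

```bash
python3 -m crank '[{"dp":[-0.03,-0.005,0],"delta_rot":[0,0,0],"fingers":1},{"dp":[-0.064,-0.011,0],"delta_rot":[0,0,0],"fingers":1},{"dp":[-0.064,-0.011,0],"delta_rot":[0,0,0],"fingers":1},{"dp":[-0.064,-0.011,0],"delta_rot":[0,0,0],"fingers":1},{"dp":[-0.064,-0.011,0],"delta_rot":[0,0,0],"fingers":1},{"dp":[-0.064,-0.011,0],"delta_rot":[0,0,0],"fingers":1},{"dp":[-0.064,-0.011,0],"delta_rot":[0,0,0],"fingers":1},{"dp":[-0.064,-0.011,0],"delta_rot":[0,0,0],"fingers":1},{"dp":[-0.064,-0.011,0],"delta_rot":[0,0,0],"fingers":1},{"dp":[0,0,0],"delta_rot":[0,0,0],"fingers":1},{"dp":[0,0,0],"delta_rot":[0,0,0],"fingers":1},{"dp":[0,0,0],"delta_rot":[0,0,0],"fingers":1}]'
python3 - <<'E'
from h import *
go(526.7,118.8,84,108.9)
E
```

```text
t: 9.62
tcp_pos: [0.5256, 0.12, 0.1793]
tool_rot: [0.582, 0.814, -0.0, -0.001]
force: [-0.1, 0.1, -0.8]
finger_gap: 1.003
gripper_force: 0.0
t 9.6 pos [525.6 120.  179.3] psi 108.9 tilt [-0.06  0.01] gap mm 85.3 grip 0 F [-0.1  0.1 -0.8] q [ 0.02  0.6   1.76  0.    0.79 -0.31]
  dp total [-0.0032  0.0015  0.1906] rows>=3 | turn z total -0.0000
```

```bash
python3 -m crank '[{"dp":[-0.002,0.0012,0.05],"delta_rot":[0,0,0],"fingers":1},{"dp":[0,0,0.06],"delta_rot":[0,0,0],"fingers":1},{"dp":[0,0,0.05],"delta_rot":[0,0,0],"fingers":1},{"dp":[0,0,0.028],"delta_rot":[0,0,0],"fingers":1},{"dp":[0,0,0],"delta_rot":[0,0,0],"fingers":-1},{"dp":[0,0,0],"delta_rot":[0,0,0],"fingers":-1},{"dp":[0,0,0],"delta_rot":[0,0,0],"fingers":-1},{"dp":[0,0,0],"delta_rot":[0,0,0],"fingers":-1},{"dp":[0,0,0],"delta_rot":[0,0,0],"fingers":-1},{"dp":[0,0,0],"delta_rot":[0,0,0],"fingers":-1},{"dp":[0,0,0],"delta_rot":[0,0,0],"fingers":-1},{"dp":[0,0,0],"delta_rot":[0,0,0],"fingers":-1}]'
python3 - <<'E'
from h import *
go(526.7,118.8,86,108.9)
E
```

```text
t: 10.62
tcp_pos: [0.5276, 0.12, 0.0868]
tool_rot: [0.581, 0.814, 0.001, 0.001]
force: [0.0, 2.4, 6.9]
finger_gap: 0.457
gripper_force: 31.7
t 10.6 pos [527.6 120.   86.8] psi 109.0 tilt [0.14 0.02] gap mm 38.9 grip 32 F [0.  2.4 6.9] q [ 0.02  0.76  1.79  0.    0.59 -0.32]
  dp total [-0.0017 -0.0025  0.0016] rows>=1 | turn z total 0.0003
```

```bash
python3 -m crank '[{"dp":[0,0,-0.02],"delta_rot":[0,0,0],"fingers":-1},{"dp":[0,0,-0.04],"delta_rot":[0,0,0],"fingers":-1},{"dp":[0,0,-0.05],"delta_rot":[0,0,0],"fingers":-1},{"dp":[0,0,-0.05],"delta_rot":[0,0,0.01],"fingers":-1},{"dp":[0,0,-0.03],"delta_rot":[0,0,0.015],"fingers":-1},{"dp":[0,0,0],"delta_rot":[0,0,0.015],"fingers":-1},{"dp":[0,0,0],"delta_rot":[0,0,0.015],"fingers":-1},{"dp":[0,0,0],"delta_rot":[0,0,0.01],"fingers":-1},{"dp":[0,0,0],"delta_rot":[0,0,0],"fingers":-1},{"dp":[0,0,0],"delta_rot":[0,0,0],"fingers":-1}]'
python3 - <<'E'
from h import *
go(469.0,216.2,87,85.6)
E
```

```text
t: 11.45
tcp_pos: [0.5267, 0.1196, 0.1809]
tool_rot: [0.733, 0.68, -0.0, 0.0]
force: [-1.0, -0.1, -1.5]
finger_gap: 0.462
gripper_force: 30.9
t 11.4 pos [526.7 119.6 180.9] psi 85.7 tilt [ 0.   -0.01] gap mm 39.3 grip 31 F [-1.  -0.1 -1.5] q [ 0.02  0.59  1.75 -0.    0.79  0.09]
  dp total [ 0.1841 -0.1295  0.1878] rows>=4 | turn z total 0.0003
```

```bash
python3 -m crank '[{"dp":[0.03,-0.021,0],"delta_rot":[0,0,0],"fingers":-1},{"dp":[0.05,-0.0352,0],"delta_rot":[0,0,0],"fingers":-1},{"dp":[0.05,-0.0352,0],"delta_rot":[0,0,0],"fingers":-1},{"dp":[0.035,-0.0246,0],"delta_rot":[0,0,0],"fingers":-1},{"dp":[0.0191,-0.0135,0.02],"delta_rot":[0,0,0],"fingers":-1},{"dp":[0,0,0.05],"delta_rot":[0,0,0],"fingers":-1},{"dp":[0,0,0.05],"delta_rot":[0,0,0],"fingers":-1},{"dp":[0,0,0.04],"delta_rot":[0,0,0],"fingers":-1},{"dp":[0,0,0.018],"delta_rot":[0,0,0],"fingers":-1},{"dp":[0,0,0],"delta_rot":[0,0,0],"fingers":-1},{"dp":[0,0,0],"delta_rot":[0,0,0],"fingers":-1},{"dp":[0,0,0],"delta_rot":[0,0,0],"fingers":-1}]'
python3 - <<'E'
from h import *
go(469.0,216.2,87,85.6)
E
```

```text
t: 12.45
tcp_pos: [0.4701, 0.2165, 0.0924]
tool_rot: [0.734, 0.68, 0.001, 0.0]
force: [1.3, -0.2, -1.2]
finger_gap: 0.461
gripper_force: 30.9
t 12.4 pos [470.1 216.5  92.4] psi 85.6 tilt [0.1  0.02] gap mm 39.2 grip 31 F [ 1.3 -0.2 -1.2] q [ 0.22  0.74  1.85 -0.    0.55  0.29]
  dp total [-0.0007 -0.0021  0.0107] rows>=1 | turn z total 0.0001
```

```bash
python3 -m crank '[{"dp":[0,-0.001,0.006],"delta_rot":[0,0,0],"fingers":-1},{"dp":[0,0,0.003],"delta_rot":[0,0,0],"fingers":-1},{"dp":[0,0,0],"delta_rot":[0,0,0],"fingers":-1},{"dp":[0,0,0],"delta_rot":[0,0,0],"fingers":-1}]'
python3 -m crank '[{"dp":[0,0,0.003],"delta_rot":[0,0,0],"fingers":-1},{"dp":[0,0,0],"delta_rot":[0,0,0],"fingers":-1},{"dp":[0,0,0],"delta_rot":[0,0,0],"fingers":-1}]'
```

```text
t: 12.78
tcp_pos: [0.469, 0.2165, 0.0874]
tool_rot: [0.734, 0.68, 0.0, 0.0]
force: [0.7, -0.3, -0.3]
finger_gap: 0.462
gripper_force: 30.9
t: 13.03
tcp_pos: [0.4691, 0.2166, 0.0868]
tool_rot: [0.734, 0.68, 0.001, 0.0]
force: [-2.6, -0.3, 8.2]
finger_gap: 0.462
gripper_force: 32.0
```

```bash
python3 -m crank '[{"dp":[0,0,-0.002],"delta_rot":[0,0,0],"fingers":-1},{"dp":[0,0,0],"delta_rot":[0,0,0],"fingers":0.06},{"dp":[0,0,0],"delta_rot":[0,0,0],"fingers":0.06},{"dp":[0,0,0],"delta_rot":[0,0,0],"fingers":0.06},{"dp":[0,0,-0.02],"delta_rot":[0,0,0],"fingers":0.06},{"dp":[0,0,-0.04],"delta_rot":[0,0,0],"fingers":0.06},{"dp":[0,0,-0.04],"delta_rot":[0,0,0],"fingers":0.06},{"dp":[0,0,-0.05],"delta_rot":[0,0,-0.0165],"fingers":1},{"dp":[0,0,-0.04],"delta_rot":[0,0,-0.017],"fingers":1},{"dp":[0,0,0],"delta_rot":[0,0,-0.017],"fingers":1},{"dp":[0,0,0],"delta_rot":[0,0,0],"fingers":1},{"dp":[0,0,0],"delta_rot":[0,0,0],"fingers":1}]'
python3 - <<'E'
from h import *
go(512.4,-104.1,182,103.8)
E
```

```text
t: 14.03
tcp_pos: [0.4687, 0.2165, 0.182]
tool_rot: [0.618, 0.786, 0.0, 0.0]
force: [-1.3, -0.2, -0.5]
finger_gap: 0.996
gripper_force: 0.0
t 14.0 pos [468.7 216.5 182. ] psi 103.6 tilt [0.02 0.  ] gap mm 84.7 grip 0 F [-1.3 -0.2 -0.5] q [ 0.22  0.57  1.81 -0.    0.76 -0.02]
  dp total [-6.437e-01 -6.620e-02  1.000e-04] rows>=9 | turn z total -0.0004
```

```bash
python3 -m crank '[{"dp":[-0.0337,-0.0032,0],"delta_rot":[0,0,0],"fingers":1},{"dp":[-0.065,-0.0067,0],"delta_rot":[0,0,0],"fingers":1},{"dp":[-0.07,-0.0072,0],"delta_rot":[0,0,0],"fingers":1},{"dp":[-0.07,-0.0072,0],"delta_rot":[0,0,0],"fingers":1},{"dp":[-0.07,-0.0072,0],"delta_rot":[0,0,0],"fingers":1},{"dp":[-0.07,-0.0072,0],"delta_rot":[0,0,0],"fingers":1},{"dp":[-0.07,-0.0072,0],"delta_rot":[0,0,0],"fingers":1},{"dp":[-0.07,-0.0072,0],"delta_rot":[0,0,0],"fingers":1},{"dp":[-0.07,-0.0072,0],"delta_rot":[0,0,0],"fingers":1},{"dp":[-0.055,-0.0057,0.01],"delta_rot":[0,0,0],"fingers":1},{"dp":[0,0,0.04],"delta_rot":[0,0,0],"fingers":1},{"dp":[0,0,0],"delta_rot":[0,0,0],"fingers":1}]'
python3 -m crank '[{"dp":[0,0,0],"delta_rot":[0,0,0],"fingers":1},{"dp":[0,0,0],"delta_rot":[0,0,0],"fingers":1}]'
python3 - <<'E'
from h import *
go(512.4,-104.1,85,103.8)
E
```

```text
t: 15.03
tcp_pos: [0.5121, -0.1053, 0.1537]
tool_rot: [0.619, 0.785, -0.001, -0.003]
force: [-1.2, -0.1, -0.4]
finger_gap: 0.999
gripper_force: 0.0
t: 15.2
tcp_pos: [0.5128, -0.103, 0.1562]
tool_rot: [0.617, 0.787, -0.0, -0.001]
force: [-0.7, 0.1, -0.4]
finger_gap: 1.0
gripper_force: 0.0
t 15.2 pos [ 512.8 -103.   156.2] psi 103.8 tilt [-0.13  0.07] gap mm 85.0 grip 0 F [-0.7  0.1 -0.4] q [-0.41  0.62  1.81  0.    0.71 -0.65]
  dp total [-0.0022 -0.0011  0.1424] rows>=2 | turn z total -0.0001
```

```bash
python3 -m crank '[{"dp":[-0.001,0,0.04],"delta_rot":[0,0,0],"fingers":1},{"dp":[0,0,0.05],"delta_rot":[0,0,0],"fingers":1},{"dp":[0,0,0.035],"delta_rot":[0,0,0],"fingers":1},{"dp":[0,0,0.015],"delta_rot":[0,0,0],"fingers":1},{"dp":[0,0,0],"delta_rot":[0,0,0],"fingers":-1},{"dp":[0,0,0],"delta_rot":[0,0,0],"fingers":-1},{"dp":[0,0,0],"delta_rot":[0,0,0],"fingers":-1},{"dp":[0,0,0],"delta_rot":[0,0,0],"fingers":-1},{"dp":[0,0,0],"delta_rot":[0,0,0],"fingers":-1},{"dp":[0,0,0],"delta_rot":[0,0,0],"fingers":-1},{"dp":[0,0,0],"delta_rot":[0,0,0],"fingers":-1},{"dp":[0,0,0],"delta_rot":[0,0,0],"fingers":-1}]'
python3 - <<'E'
from h import *
go(512.4,-104.1,85,103.8)
E
python3 -m crank '[{"dp":[0,0,-0.02],"delta_rot":[0,0,0],"fingers":-1},{"dp":[0,0,-0.04],"delta_rot":[0,0,0],"fingers":-1},{"dp":[0,0,-0.05],"delta_rot":[0,0,0],"fingers":-1},{"dp":[0,0,-0.05],"delta_rot":[0,0,0.007],"fingers":-1},{"dp":[0,0,-0.03],"delta_rot":[0,0,0.014],"fingers":-1},{"dp":[0,0,0],"delta_rot":[0,0,0.015],"fingers":-1},{"dp":[0,0,0],"delta_rot":[0,0,0],"fingers":-1},{"dp":[0,0,0],"delta_rot":[0,0,0],"fingers":-1}]'
python3 - <<'E'
from h import *
go(409.4,-286.6,87,90.8)
E
```

```text
t: 16.2
tcp_pos: [0.5144, -0.1045, 0.0878]
tool_rot: [0.617, 0.787, 0.0, 0.001]
force: [0.9, 1.4, 6.7]
finger_gap: 0.536
gripper_force: 32.9
t 16.2 pos [ 514.4 -104.5   87.8] psi 103.8 tilt [ 0.14 -0.04] gap mm 45.6 grip 33 F [0.9 1.4 6.7] q [-0.41  0.75  1.83  0.    0.56 -0.65]
  dp total [ 0.0018 -0.0037  0.0056] rows>=1 | turn z total -0.0000
t: 16.87
tcp_pos: [0.5134, -0.1044, 0.182]
tool_rot: [0.701, 0.713, -0.0, 0.0]
force: [-1.2, 0.3, -1.7]
finger_gap: 0.532
gripper_force: 32.0
t 16.9 pos [ 513.4 -104.4  182. ] psi 91.0 tilt [ 0.   -0.01] gap mm 45.2 grip 32 F [-1.2  0.3 -1.7] q [-0.41  0.58  1.79 -0.    0.77 -0.43]
  dp total [-0.3609 -0.2141  0.1901] rows>=7 | turn z total 0.0005
```

```bash
python3 -m crank '[{"dp":[-0.03,-0.0178,0],"delta_rot":[0,0,0],"fingers":-1},{"dp":[-0.055,-0.0326,0],"delta_rot":[0,0,0],"fingers":-1},{"dp":[-0.06,-0.0356,0],"delta_rot":[0,0,0],"fingers":-1},{"dp":[-0.06,-0.0356,0],"delta_rot":[0,0,0],"fingers":-1},{"dp":[-0.06,-0.0356,0],"delta_rot":[0,0,0],"fingers":-1},{"dp":[-0.06,-0.0356,0],"delta_rot":[0,0,0],"fingers":-1},{"dp":[-0.0359,-0.0213,0.02],"delta_rot":[0,0,0],"fingers":-1},{"dp":[0,0,0.05],"delta_rot":[0,0,0],"fingers":-1},{"dp":[0,0,0.05],"delta_rot":[0,0,0],"fingers":-1},{"dp":[0,0,0.04],"delta_rot":[0,0,0],"fingers":-1},{"dp":[0,0,0.015],"delta_rot":[0,0,0],"fingers":-1},{"dp":[0,0,0],"delta_rot":[0,0,0],"fingers":-1}]'
python3 -m crank '[{"dp":[0,0,0],"delta_rot":[0,0,0],"fingers":-1},{"dp":[0,0,0],"delta_rot":[0,0,0],"fingers":-1}]'
python3 - <<'E'
from h import *
go(409.4,-286.6,87.8,90.8)
E
```

```text
t: 17.87
tcp_pos: [0.4082, -0.2855, 0.0919]
tool_rot: [0.702, 0.713, 0.0, -0.003]
force: [0.1, 0.8, -1.2]
finger_gap: 0.53
gripper_force: 32.0
t: 18.03
tcp_pos: [0.4097, -0.2866, 0.0947]
tool_rot: [0.702, 0.713, -0.0, 0.001]
force: [-0.2, -0.5, -0.7]
finger_gap: 0.533
gripper_force: 32.0
t 18.0 pos [ 409.7 -286.6   94.7] psi 90.9 tilt [ 0.05 -0.05] gap mm 45.3 grip 32 F [-0.2 -0.5 -0.7] q [-0.83  0.72  1.89 -0.    0.52 -0.85]
  dp total [ 0.     -0.0006  0.0138] rows>=1 | turn z total 0.0003
```

```bash
python3 -m crank '[{"dp":[0,0,0.008],"delta_rot":[0,0,0],"fingers":-1},{"dp":[0,0,0.004],"delta_rot":[0,0,0],"fingers":-1},{"dp":[0,0,0],"delta_rot":[0,0,0],"fingers":-1},{"dp":[0,0,0],"delta_rot":[0,0,0],"fingers":-1}]'
python3 -m crank '[{"dp":[0,0,0.003],"delta_rot":[0,0,0],"fingers":-1},{"dp":[0,0,0],"delta_rot":[0,0,0],"fingers":-1},{"dp":[0,0,0],"delta_rot":[0,0,0],"fingers":-1}]'
```

```text
t: 18.37
tcp_pos: [0.4094, -0.2864, 0.0883]
tool_rot: [0.702, 0.712, -0.0, 0.0]
force: [-0.2, -0.6, -1.1]
finger_gap: 0.533
gripper_force: 32.0
t: 18.62
tcp_pos: [0.4094, -0.2865, 0.0878]
tool_rot: [0.702, 0.712, -0.0, 0.001]
force: [-1.3, 1.4, 9.0]
finger_gap: 0.535
gripper_force: 33.2
```

```bash
python3 -m crank '[{"dp":[0,0,-0.002],"delta_rot":[0,0,0],"fingers":-1},{"dp":[0,0,0],"delta_rot":[0,0,0],"fingers":0.22},{"dp":[0,0,0],"delta_rot":[0,0,0],"fingers":0.22},{"dp":[0,0,0],"delta_rot":[0,0,0],"fingers":0.22},{"dp":[0,0,-0.02],"delta_rot":[0,0,0],"fingers":0.22},{"dp":[0,0,-0.04],"delta_rot":[0,0,0],"fingers":0.22},{"dp":[0,0,-0.04],"delta_rot":[0,0,0],"fingers":0.22},{"dp":[0,0,-0.05],"delta_rot":[0,0,-0.0155],"fingers":1},{"dp":[0,0,-0.04],"delta_rot":[0,0,-0.0165],"fingers":1},{"dp":[0,0,0],"delta_rot":[0,0,0],"fingers":1},{"dp":[0,0,0],"delta_rot":[0,0,0],"fingers":1}]'
python3 - <<'E'
from h import *
go(582.2,8.8,182,102.4)
E
```

```text
t: 19.53
tcp_pos: [0.4097, -0.2868, 0.1839]
tool_rot: [0.627, 0.779, -0.0, 0.002]
force: [0.5, 0.2, 1.1]
finger_gap: 1.001
gripper_force: 0.0
t 19.5 pos [ 409.7 -286.8  183.9] psi 102.3 tilt [ 0.12 -0.14] gap mm 85.1 grip 0 F [0.5 0.2 1.1] q [-0.83  0.55  1.85  0.    0.73 -1.05]
  dp total [0.5043 0.4628 0.0032] rows>=10 | turn z total -0.0004
```

```bash
python3 -m crank '[{"dp":[0.0343,0.0318,0],"delta_rot":[0,0,0],"fingers":1},{"dp":[0.05,0.0459,0],"delta_rot":[0,0,0],"fingers":1},{"dp":[0.05,0.0459,0],"delta_rot":[0,0,0],"fingers":1},{"dp":[0.05,0.0459,0],"delta_rot":[0,0,0],"fingers":1},{"dp":[0.05,0.0459,0],"delta_rot":[0,0,0],"fingers":1},{"dp":[0.05,0.0459,0],"delta_rot":[0,0,0],"fingers":1},{"dp":[0.05,0.0459,0],"delta_rot":[0,0,0],"fingers":1},{"dp":[0.05,0.0459,0],"delta_rot":[0,0,0],"fingers":1},{"dp":[0.05,0.0459,0],"delta_rot":[0,0,0],"fingers":1},{"dp":[0.04,0.0367,0],"delta_rot":[0,0,0],"fingers":1},{"dp":[0.03,0.0271,0.01],"delta_rot":[0,0,0],"fingers":1},{"dp":[0,0,0.04],"delta_rot":[0,0,0],"fingers":1}]'
python3 -m crank '[{"dp":[0,0,0],"delta_rot":[0,0,0],"fingers":1},{"dp":[0,0,0],"delta_rot":[0,0,0],"fingers":1},{"dp":[0,0,0],"delta_rot":[0,0,0],"fingers":1}]'
python3 - <<'E'
from h import *
go(582.2,8.8,86,102.4)
E
```

```text
t: 20.53
tcp_pos: [0.5845, 0.0127, 0.1585]
tool_rot: [0.626, 0.78, 0.002, 0.003]
force: [1.5, -0.8, 0.1]
finger_gap: 1.0
gripper_force: 0.0
t: 20.78
tcp_pos: [0.5807, 0.009, 0.1569]
tool_rot: [0.627, 0.779, -0.001, -0.001]
force: [-0.5, -0.2, 1.1]
finger_gap: 0.996
gripper_force: 0.0
t 20.8 pos [580.7   9.  156.9] psi 102.3 tilt [-0.13  0.02] gap mm 84.7 grip 0 F [-0.5 -0.2  1.1] q [-0.18  0.67  1.66 -0.    0.81 -0.39]
  dp total [-0.0012  0.0032  0.1418] rows>=2 | turn z total -0.0003
```

```bash
python3 -m crank '[{"dp":[0,0.001,0.04],"delta_rot":[0,0,0],"fingers":1},{"dp":[0,0,0.05],"delta_rot":[0,0,0],"fingers":1},{"dp":[0,0,0.035],"delta_rot":[0,0,0],"fingers":1},{"dp":[0,0,0.015],"delta_rot":[0,0,0],"fingers":1},{"dp":[0,0,0],"delta_rot":[0,0,0],"fingers":-1},{"dp":[0,0,0],"delta_rot":[0,0,0],"fingers":-1},{"dp":[0,0,0],"delta_rot":[0,0,0],"fingers":-1},{"dp":[0,0,0],"delta_rot":[0,0,0],"fingers":-1},{"dp":[0,0,0],"delta_rot":[0,0,0],"fingers":-1},{"dp":[0,0,0],"delta_rot":[0,0,0],"fingers":-1},{"dp":[0,0,0],"delta_rot":[0,0,0],"fingers":-1},{"dp":[0,0,0],"delta_rot":[0,0,0],"fingers":-1}]'
python3 - <<'E'
from h import *
go(582.2,8.8,85,102.4)
E
python3 -m crank '[{"dp":[0,0,-0.02],"delta_rot":[0,0,0],"fingers":-1},{"dp":[0,0,-0.04],"delta_rot":[0,0,0],"fingers":-1},{"dp":[0,0,-0.05],"delta_rot":[0,0,0],"fingers":-1},{"dp":[0,0,-0.05],"delta_rot":[0,0,0.008],"fingers":-1},{"dp":[0,0,-0.03],"delta_rot":[0,0,0.015],"fingers":-1},{"dp":[0,0,0],"delta_rot":[0,0,0.015],"fingers":-1},{"dp":[0,0,0],"delta_rot":[0,0,0],"fingers":-1},{"dp":[0,0,0],"delta_rot":[0,0,0],"fingers":-1}]'
python3 - <<'E'
from h import *
go(634.1,-270.7,87,88.6)
E
```

```text
t: 21.78
tcp_pos: [0.5828, 0.0093, 0.089]
tool_rot: [0.627, 0.779, 0.001, 0.001]
force: [-0.8, -1.8, 6.6]
finger_gap: 0.462
gripper_force: 32.3
t 21.8 pos [582.8   9.3  89. ] psi 102.4 tilt [ 0.16 -0.04] gap mm 39.3 grip 32 F [-0.8 -1.8  6.6] q [-0.18  0.79  1.68 -0.    0.67 -0.39]
  dp total [-0.0007 -0.0014  0.008 ] rows>=1 | turn z total -0.0001
t: 22.45
tcp_pos: [0.5815, 0.0097, 0.183]
tool_rot: [0.714, 0.7, -0.0, -0.0]
force: [-0.3, 0.2, -1.1]
finger_gap: 0.461
gripper_force: 31.5
t 22.4 pos [581.5   9.7 183. ] psi 88.8 tilt [-0.01  0.  ] gap mm 39.1 grip 31 F [-0.3  0.2 -1.1] q [-0.18  0.63  1.65  0.    0.86 -0.15]
  dp total [-0.5585  0.1168  0.1919] rows>=9 | turn z total 0.0006
```

```bash
python3 -m crank '[{"dp":[-0.03,0.0063,0],"delta_rot":[0,0,0],"fingers":-1},{"dp":[-0.06,0.0125,0],"delta_rot":[0,0,0],"fingers":-1},{"dp":[-0.06,0.0125,0],"delta_rot":[0,0,0],"fingers":-1},{"dp":[-0.06,0.0125,0],"delta_rot":[0,0,0],"fingers":-1},{"dp":[-0.06,0.0125,0],"delta_rot":[0,0,0],"fingers":-1},{"dp":[-0.06,0.0125,0],"delta_rot":[0,0,0],"fingers":-1},{"dp":[-0.06,0.0125,0],"delta_rot":[0,0,0],"fingers":-1},{"dp":[-0.06,0.0125,0],"delta_rot":[0,0,0],"fingers":-1},{"dp":[-0.06,0.0125,0],"delta_rot":[0,0,0],"fingers":-1},{"dp":[-0.0485,0.0105,0],"delta_rot":[0,0,0],"fingers":-1},{"dp":[0,0,0.02],"delta_rot":[0,0,0],"fingers":-1},{"dp":[0,0,0.05],"delta_rot":[0,0,0],"fingers":-1}]'
python3 -m crank '[{"dp":[0,0,0.05],"delta_rot":[0,0,0],"fingers":-1},{"dp":[0,0,0.035],"delta_rot":[0,0,0],"fingers":-1},{"dp":[0,0,0.015],"delta_rot":[0,0,0],"fingers":-1},{"dp":[0,0,0],"delta_rot":[0,0,0],"fingers":-1},{"dp":[0,0,0],"delta_rot":[0,0,0],"fingers":-1},{"dp":[0,0,0],"delta_rot":[0,0,0],"fingers":-1}]'
python3 - <<'E'
from h import *
go(634.1,-270.7,89,88.6)
E
```

```text
t: 23.45
tcp_pos: [0.6354, -0.2753, 0.1497]
tool_rot: [0.716, 0.698, 0.001, 0.004]
force: [0.7, -0.0, -1.2]
finger_gap: 0.468
gripper_force: 31.5
t: 23.95
tcp_pos: [0.6345, -0.2715, 0.0985]
tool_rot: [0.715, 0.699, 0.0, 0.001]
force: [0.9, -0.4, -0.2]
finger_gap: 0.46
gripper_force: 31.5
t 23.9 pos [ 634.5 -271.5   98.5] psi 88.7 tilt [ 0.1  -0.07] gap mm 39.1 grip 31 F [ 0.9 -0.4 -0.2] q [-0.57  0.86  1.38 -0.    0.89 -0.54]
  dp total [ 0.0015 -0.0008  0.0191] rows>=1 | turn z total 0.0003
```

```bash
python3 -m crank '[{"dp":[0,0,0.01],"delta_rot":[0,0,0],"fingers":-1},{"dp":[0,0,0.006],"delta_rot":[0,0,0],"fingers":-1},{"dp":[0,0,0.001],"delta_rot":[0,0,0],"fingers":-1},{"dp":[0,0,0],"delta_rot":[0,0,0],"fingers":-1},{"dp":[0,0,0],"delta_rot":[0,0,0],"fingers":-1}]'
python3 -m crank '[{"dp":[0,0,0.003],"delta_rot":[0,0,0],"fingers":-1},{"dp":[0,0,0],"delta_rot":[0,0,0],"fingers":-1},{"dp":[0,0,0],"delta_rot":[0,0,0],"fingers":-1}]'
```

```text
t: 24.37
tcp_pos: [0.6339, -0.271, 0.0892]
tool_rot: [0.715, 0.699, 0.0, 0.0]
force: [-0.3, -0.4, -0.6]
finger_gap: 0.461
gripper_force: 31.5
t: 24.62
tcp_pos: [0.634, -0.2711, 0.0891]
tool_rot: [0.715, 0.699, 0.0, 0.0]
force: [-1.9, 1.9, 6.2]
finger_gap: 0.463
gripper_force: 32.3
```

```bash
python3 -m crank '[{"dp":[0,0,-0.002],"delta_rot":[0,0,0],"fingers":-1},{"dp":[0,0,0],"delta_rot":[0,0,0],"fingers":0.1},{"dp":[0,0,0],"delta_rot":[0,0,0],"fingers":0.1},{"dp":[0,0,0],"delta_rot":[0,0,0],"fingers":0.1},{"dp":[0,0,-0.02],"delta_rot":[0,0,0],"fingers":0.1},{"dp":[0,0,-0.04],"delta_rot":[0,0,0],"fingers":0.1},{"dp":[0,0,-0.04],"delta_rot":[0,0,0],"fingers":0.1},{"dp":[0,0,-0.05],"delta_rot":[0,0,0.017],"fingers":1},{"dp":[0,0,-0.04],"delta_rot":[0,0,0.018],"fingers":1},{"dp":[0,0,0],"delta_rot":[0,0,0.018],"fingers":1},{"dp":[0,0,0],"delta_rot":[0,0,0.018],"fingers":1},{"dp":[0,0,0],"delta_rot":[0,0,0.018],"fingers":1}]'
python3 -m crank '[{"dp":[0,0,0],"delta_rot":[0,0,0.018],"fingers":1},{"dp":[0,0,0],"delta_rot":[0,0,0.018],"fingers":1},{"dp":[0,0,0],"delta_rot":[0,0,0],"fingers":1},{"dp":[0,0,0],"delta_rot":[0,0,0],"fingers":1}]'
python3 - <<'E'
from h import *
go(643.9,-111.3,182,43.6)
E
```

```text
t: 25.62
tcp_pos: [0.6341, -0.2711, 0.1851]
tool_rot: [0.882, 0.472, 0.0, 0.001]
force: [-0.1, -0.2, -0.5]
finger_gap: 0.995
gripper_force: 0.0
t: 25.95
tcp_pos: [0.6338, -0.271, 0.184]
tool_rot: [0.928, 0.373, 0.0, 0.0]
force: [1.0, -0.3, 0.4]
finger_gap: 1.002
gripper_force: 0.0
t 25.9 pos [ 633.8 -271.   184. ] psi 43.8 tilt [ 0.02 -0.01] gap mm 85.2 grip 0 F [ 1.  -0.3  0.4] q [-0.57  0.75  1.35  0.    1.04  0.24]
  dp total [ 0.2358 -0.2165  0.004 ] rows>=5 | turn z total 0.0007
```

```bash
python3 -m crank '[{"dp":[0.03,-0.0275,0],"delta_rot":[0,0,0],"fingers":1},{"dp":[0.05,-0.046,0],"delta_rot":[0,0,0],"fingers":1},{"dp":[0.05,-0.046,0],"delta_rot":[0,0,0],"fingers":1},{"dp":[0.05,-0.046,0],"delta_rot":[0,0,0],"fingers":1},{"dp":[0.0358,-0.033,0],"delta_rot":[0,0,0],"fingers":1},{"dp":[0.02,-0.018,0.01],"delta_rot":[0,0,0],"fingers":1},{"dp":[0,0,0.04],"delta_rot":[0,0,0],"fingers":1},{"dp":[0,0,0],"delta_rot":[0,0,0],"fingers":1},{"dp":[0,0,0],"delta_rot":[0,0,0],"fingers":1},{"dp":[0,0,0],"delta_rot":[0,0,0],"fingers":1}]'
python3 - <<'E'
from h import *
go(643.9,-111.3,82,43.6)
E
```

```text
t: 26.78
tcp_pos: [0.6446, -0.1124, 0.1587]
tool_rot: [0.928, 0.372, 0.0, 0.0]
force: [-0.1, -0.1, 0.1]
finger_gap: 0.997
gripper_force: 0.0
t 26.8 pos [ 644.6 -112.4  158.7] psi 43.7 tilt [ 0.02 -0.02] gap mm 84.8 grip 0 F [-0.1 -0.1  0.1] q [-0.34  0.74  1.46 -0.    0.93  0.47]
  dp total [ 0.0005 -0.0025  0.1533] rows>=3 | turn z total 0.0002
```

```bash
python3 -m crank '[{"dp":[0.0005,-0.0025,0.04],"delta_rot":[0,0,0],"fingers":1},{"dp":[0,0,0.05],"delta_rot":[0,0,0],"fingers":1},{"dp":[0,0,0.045],"delta_rot":[0,0,0],"fingers":1},{"dp":[0,0,0.025],"delta_rot":[0,0,0],"fingers":1},{"dp":[0,0,0],"delta_rot":[0,0,0],"fingers":-1},{"dp":[0,0,0],"delta_rot":[0,0,0],"fingers":-1},{"dp":[0,0,0],"delta_rot":[0,0,0],"fingers":-1},{"dp":[0,0,0],"delta_rot":[0,0,0],"fingers":-1},{"dp":[0,0,0],"delta_rot":[0,0,0],"fingers":-1},{"dp":[0,0,0],"delta_rot":[0,0,0],"fingers":-1},{"dp":[0,0,0],"delta_rot":[0,0,0],"fingers":-1}]'
python3 - <<'E'
from h import *
go(643.9,-111.3,82,43.6)
p,d=manip.snapshot("wrist");cv2.imwrite("pics/w3.png",p[...,::-1])
E
```

```text
t: 27.7
tcp_pos: [0.6442, -0.1104, 0.0797]
tool_rot: [0.928, 0.372, 0.001, 0.001]
force: [-0.0, 0.2, 4.1]
finger_gap: 0.663
gripper_force: 33.9
t 27.7 pos [ 644.2 -110.4   79.7] psi 43.7 tilt [ 0.11 -0.04] gap mm 56.4 grip 34 F [-0.   0.2  4.1] q [-0.34  0.86  1.49 -0.    0.79  0.47]
  dp total [-0.0017  0.0008 -0.0045] rows>=1 | turn z total 0.0002
```

View pics/w3.png

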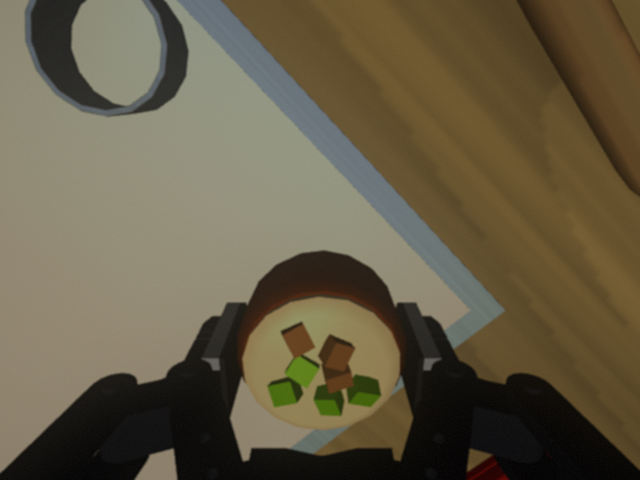

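The apple cake is centred between the pads at about (322,362). Lifting it.

```bash
python3 -m crank '[{"dp":[0,0,-0.02],"delta_rot":[0,0,0],"fingers":-1},{"dp":[0,0,-0.04],"delta_rot":[0,0,0],"fingers":-1},{"dp":[0,0,-0.05],"delta_rot":[0,0,0],"fingers":-1},{"dp":[0,0,-0.05],"delta_rot":[0,0,0],"fingers":-1},{"dp":[0,0,-0.04],"delta_rot":[0,0,0],"fingers":-1},{"dp":[0,0,0],"delta_rot":[0,0,0],"fingers":-1},{"dp":[0,0,0],"delta_rot":[0,0,0],"fingers":-1}]'
python3 - <<'E'
from h import *
go(519.5,-260.8,80,43.6)
E
```

```text
t: 28.33
tcp_pos: [0.6441, -0.1103, 0.18]
tool_rot: [0.928, 0.372, 0.001, 0.001]
force: [-1.2, 0.0, -1.1]
finger_gap: 0.666
gripper_force: 33.5
t 28.3 pos [ 644.1 -110.3  180. ] psi 43.7 tilt [ 0.16 -0.05] gap mm 56.6 grip 33 F [-1.2  0.  -1.1] q [-0.34  0.71  1.46  0.    0.97  0.47]
  dp total [-0.3885  0.0451  0.1997] rows>=6 | turn z total 0.0002
```

```bash
python3 -m crank '[{"dp":[-0.03,0.0035,0],"delta_rot":[0,0,0],"fingers":-1},{"dp":[-0.06,0.007,0],"delta_rot":[0,0,0],"fingers":-1},{"dp":[-0.07,0.0081,0],"delta_rot":[0,0,0],"fingers":-1},{"dp":[-0.07,0.0081,0],"delta_rot":[0,0,0],"fingers":-1},{"dp":[-0.07,0.0081,0],"delta_rot":[0,0,0],"fingers":-1},{"dp":[-0.055,0.0064,0],"delta_rot":[0,0,0],"fingers":-1},{"dp":[-0.0335,0.0039,0.02],"delta_rot":[0,0,0],"fingers":-1},{"dp":[0,0,0.05],"delta_rot":[0,0,0],"fingers":-1},{"dp":[0,0,0.05],"delta_rot":[0,0,0],"fingers":-1},{"dp":[0,0,0.04],"delta_rot":[0,0,0],"fingers":-1},{"dp":[0,0,0.015],"delta_rot":[0,0,0],"fingers":-1},{"dp":[0,0,0],"delta_rot":[0,0,0],"fingers":-1}]'
python3 -m crank '[{"dp":[0,0,0],"delta_rot":[0,0,0],"fingers":-1},{"dp":[0,0,0],"delta_rot":[0,0,0],"fingers":-1}]'
python3 - <<'E'
from h import *
go(519.5,-260.8,79.7,43.6)
E
```

```text
t: 29.33
tcp_pos: [0.5163, -0.2598, 0.0879]
tool_rot: [0.928, 0.372, -0.002, -0.003]
force: [0.3, 0.2, -1.6]
finger_gap: 0.663
gripper_force: 33.5
t: 29.5
tcp_pos: [0.5189, -0.261, 0.0916]
tool_rot: [0.928, 0.372, 0.0, 0.0]
force: [0.8, 0.7, -0.8]
finger_gap: 0.667
gripper_force: 33.5
t 29.5 pos [ 518.9 -261.    91.6] psi 43.7 tilt [ 0.04 -0.04] gap mm 56.7 grip 33 F [ 0.8  0.7 -0.8] q [-0.66  0.78  1.68 -0.    0.68  0.15]
  dp total [0.001  0.0005 0.0238] rows>=1 | turn z total 0.0002
```

```bash
python3 -m crank '[{"dp":[0,0,0.012],"delta_rot":[0,0,0],"fingers":-1},{"dp":[0,0,0.008],"delta_rot":[0,0,0],"fingers":-1},{"dp":[0,0,0.002],"delta_rot":[0,0,0],"fingers":-1},{"dp":[0,0,0],"delta_rot":[0,0,0],"fingers":-1},{"dp":[0,0,0],"delta_rot":[0,0,0],"fingers":-1}]'
python3 -m crank '[{"dp":[0,0,0.003],"delta_rot":[0,0,0],"fingers":-1},{"dp":[0,0,0],"delta_rot":[0,0,0],"fingers":-1},{"dp":[0,0,0],"delta_rot":[0,0,0],"fingers":-1}]'
```

```text
t: 29.92
tcp_pos: [0.5188, -0.2606, 0.0801]
tool_rot: [0.928, 0.372, 0.0, 0.0]
force: [0.1, 0.6, 0.5]
finger_gap: 0.663
gripper_force: 33.5
t: 30.17
tcp_pos: [0.5189, -0.2607, 0.0797]
tool_rot: [0.928, 0.372, 0.0, 0.0]
force: [0.0, 0.3, 5.8]
finger_gap: 0.665
gripper_force: 34.2
```

```bash
python3 -m crank '[{"dp":[0,0,-0.002],"delta_rot":[0,0,0],"fingers":-1},{"dp":[0,0,0],"delta_rot":[0,0,0],"fingers":0.52},{"dp":[0,0,0],"delta_rot":[0,0,0],"fingers":0.52},{"dp":[0,0,0],"delta_rot":[0,0,0],"fingers":0.52},{"dp":[0,0,-0.02],"delta_rot":[0,0,0],"fingers":0.52},{"dp":[0,0,-0.04],"delta_rot":[0,0,0],"fingers":0.52},{"dp":[0,0,-0.05],"delta_rot":[0,0,0],"fingers":0.52},{"dp":[0,0,-0.06],"delta_rot":[0,0,0],"fingers":1},{"dp":[0,0,-0.07],"delta_rot":[0,0,0],"fingers":1},{"dp":[0,0,-0.07],"delta_rot":[0,0,0],"fingers":1},{"dp":[0,0,-0.07],"delta_rot":[0,0,0],"fingers":1},{"dp":[0,0,-0.04],"delta_rot":[0,0,0],"fingers":1}]'
python3 - <<'E'
from h import *
go(300,-500,300,43.6)
E
```

```text
t: 31.17
tcp_pos: [0.5196, -0.2612, 0.2944]
tool_rot: [0.928, 0.372, 0.002, 0.003]
force: [0.8, -0.6, -0.4]
finger_gap: 1.0
gripper_force: 0.0
t 31.2 pos [ 519.6 -261.2  294.4] psi 43.7 tilt [ 0.29 -0.22] gap mm 85.0 grip 0 F [ 0.8 -0.6 -0.4] q [-0.66  0.48  1.56  0.    1.1   0.15]
  dp total [-0.6474  0.0422 -0.0117] rows>=9 | turn z total 0.0002
```

```bash
python3 -m crank '[{"dp":[-0.05,0.003,0],"delta_rot":[0,0,0],"fingers":1},{"dp":[-0.065,0.004,0],"delta_rot":[0,0,0],"fingers":1},{"dp":[-0.065,0.004,0],"delta_rot":[0,0,0],"fingers":1},{"dp":[-0.065,0.004,0],"delta_rot":[0,0,0],"fingers":1},{"dp":[-0.065,0.004,0],"delta_rot":[0,0,0],"fingers":1},{"dp":[-0.065,0.004,0],"delta_rot":[0,0,0],"fingers":1},{"dp":[-0.065,0.004,0],"delta_rot":[0,0,0],"fingers":1},{"dp":[-0.065,0.004,0],"delta_rot":[0,0,0],"fingers":1},{"dp":[-0.065,0.004,0],"delta_rot":[0,0,0],"fingers":1},{"dp":[-0.065,0.004,0],"delta_rot":[0,0,0],"fingers":1},{"dp":[0,0,0],"delta_rot":[0,0,0],"fingers":1},{"dp":[0,0,0],"delta_rot":[0,0,0],"fingers":1}]'
python3 - <<'E'
from h import *
p,d=manip.snapshot("top");cv2.imwrite("pics/top2.png",p[...,::-1]);P=cloud('top',d);z=P[...,2]
m=(z>.028)&(z<.065)&(d>0)
a=np.radians(-4.4);A=np.array([[np.cos(a),np.sin(a)],[-np.sin(a),np.cos(a)]])
for n,w in [('brownie tray',(482.4,391.6)),('apple tray',(475.7,303.9)),('loaf tray',(469,216.2)),('b blue',(409.4,-286.6)),('apple white',(519.5,-260.8)),('loaf red',(634.1,-270.7))]:
    D=np.hypot(P[...,0]*1000-w[0],P[...,1]*1000-w[1])+1e3*~m; v,u=np.unravel_index(D.argmin(),D.shape)
    r=rect('top',m,.042,(u,v)); zz=z[m&(D<15)]
    print(n,r,'off',(r[0][:2]-w).round(1),'top z',np.percentile(zz,[10,50,90]).round(4))
E
```

```text
t: 32.17
tcp_pos: [0.3011, -0.4952, 0.2899]
tool_rot: [0.929, 0.37, 0.0, 0.0]
force: [0.3, 0.6, -0.4]
finger_gap: 1.001
gripper_force: 0.0
brownie tray (array([481.8, 389. ,  45.8,  51.5,  -4.4]), 880) off [-0.6 -2.6] top z [0.0404 0.0423 0.0445]
apple tray (array([477. , 298.8,  55.1,  58.4,  -1.4]), 984) off [ 1.3 -5.1] top z [0.0412 0.0447 0.0479]
loaf tray (array([468.9, 213.7,  39.6,  65.6,  -4.6]), 980) off [-0.1 -2.5] top z [0.0415 0.0432 0.045 ]
b blue (array([ 409.6, -283.4,   45.9,   50.2,    1.1]), 883) off [0.2 3.2] top z [0.0398 0.0414 0.0436]
apple white (array([ 517.8, -255. ,   55.7,   56.8,   42.6]), 956) off [-1.7  5.8] top z [0.0405 0.0445 0.0476]
loaf red (array([ 630.7, -267.9,   40.8,   66.6,   -1.4]), 948) off [-3.4  2.8] top z [0.0415 0.0429 0.0448]
```

View pics/top2.png

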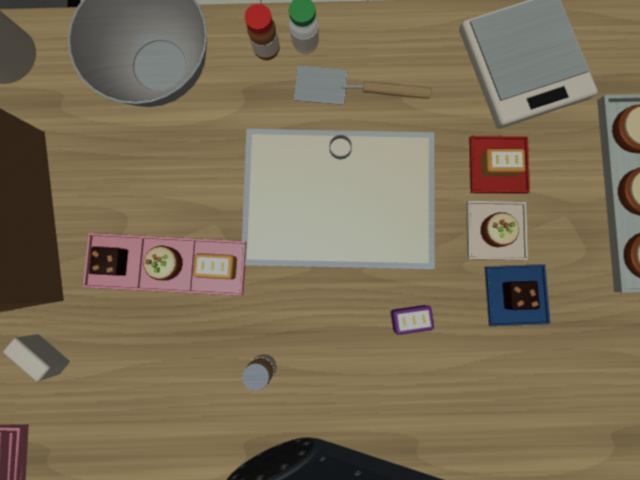

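The final top view shows brownie (108,261), apple (161,263) and loaf (214,266) in the tray. The loaf is on red (505,160), the apple on white (502,230) and the brownie on blue (521,295). All are flat with their tops at about 42 mm, and within a few millimetres of the middle.

```bash
python3 -c "
from station import manip
print(manip.sign_off())"
```

```text
the job is handed in; nothing more can be done
None
```

I handed the job in at about 32 s of robot time: the pink tray holds one brownie, one apple cake and one loaf, and the leftover apple cake is on white, brownie on blue and loaf on red. The final top view showed all six upright and flat, within about 6 mm of the middle of their bay or dish.

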